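# Lay the carved head on its back against the bench hook

### The job

The carved wooden head stands on the bench hook. Push it over backwards with the fingers so that it lies on its back with its face looking up, then push it along until its flat crown sits flush against the fence of the bench hook, and leave it lying there. Do not pick it up at any time, and leave the mallet, jar, offcut and gouge where they are.

Things in the scene. Friction and masses are not known exactly. Their poses are not given: they have to be found in the camera images.
- head: carved head of pale wood, 0.3 to 0.54 kg, 150 mm tall, at the start upright on its flat foot, its back turned to the fence within 0.3 rad. Origin: centre of the underside of the foot; z up through the flat crown, x out of the flat BACK (plane at x = +32 mm, z 0 to 150), y across; the face looks along -x. Neck z 0 to 34 mm, 56 mm wide, front at x = -22 mm. Pushed past about 23 degrees it falls
- forehead (a point): middle of the flat forehead on the face side, 129 mm above the head's origin, at the head's x = -32 mm; axes as the head's. Forehead z 72 to 150 mm, 70 mm wide, flat above z = 98. A nose 19 mm wide stands out to x = -38 mm between z = 66 and 96; as the head tips, the nose swings up to 120 mm above the board and can catch a fingertip that pushes lower
- crown (a point): centre of the flat crown of the head, 150 mm above the head's origin along its z; axes as the head's. (The jaw, z 34 to 74 mm, is 62 mm wide, its front at x = -32 mm)
- bench_hook: bench hook: plywood board 360 mm (x) by 240 mm (y), 18 mm thick, fixed to the bench, with a wooden fence across its +x end, 22 mm thick and standing 30 mm above the board. Origin: centre of the underside of the board, on the bench; x points along the board towards the fence, z up. The head stands on the end away from the fence.
- fence (a point): centre of the fence's inner face (the face that looks along -x of the bench hook), 158 mm along x from the bench hook's origin and 33 mm above the bench; axes as the bench hook's
- mallet: carver's round mallet standing on its head behind the fence, 86 mm across, 225 mm tall; origin under its centre. To be left alone
- wax_jar: small jar 64 mm across, 60 mm tall, beside the board; origin under its centre. To be left alone
- offcut: upright wooden offcut 45 x 40 mm, 70 mm tall, beside the board; origin under its centre. To be left alone
- gouge: carving gouge lying beside the board on the side nearer the robot, about 200 mm long along its x and 24 mm thick; origin on the bench at the joint of handle and blade. To be left alone
Not all that is in view belongs to the job. What is shaped like the head but blue is not meant.

How it is judged (in metres and radians):
On the way, in this order (a step that is already met when the one before it is completed fails the run):
1. the head lies on its back, face up (angle between head's own x axis and vertical above 3 rad), for 0.2 s.
2. its crown is flush against the fence (angle between head's own x axis and vertical above 3 rad and x of crown in the frame of fence above -0.005 m and angle between the z axis of head and the x axis of bench_hook, either way round below 0.08 rad), for 0.2 s.
At the end, for the whole second after the job is handed in: The head lies at rest on its back on the board, face up (back within 8 degrees of level), the centre of its crown within 5 mm of the fence's inner face and within 90 mm of the fence's middle along it, the head square to the fence within 0.08 rad (all of step 2 and x of crown in the frame of fence below 0.005 m and y of crown in the frame of fence between -0.09 and 0.09 m and height (world z) of crown below 0.06 m and linear speed of head below 0.01 m/s); the robot touches nothing.
It fails at once if the head is lifted off the board (foot centre more than 48 mm above the board, or more than 17 mm while the head is upright) (height (world z) of head above 0.066 m or (height (world z) of head above 0.035 m and angle between head's own z axis and vertical below 0.3 rad)).
It fails at once if the mallet, jar, offcut or gouge is moved by more than 20 mm (distance of any of mallet, wax_jar, offcut, gouge from where it was at the start of the episode above 0.02 m).
It also fails if it takes over 61 s, if anything falls off the work surface, if the arm or the gripper's body presses on something with over 40 N, if the wrist force passes 120 N, or if a joint passes its speed limit or range.

### The arm

A 6-joint arm with a two-finger parallel gripper is mounted at the origin on the work surface. World frame = base frame: x ahead of the robot, y to its left, z up, the work surface at z = 0. Lengths are in m, angles in degrees, forces in N, time in s.
With the tool pointing down it reaches from about 0.425 to 0.95 m from the base axis. Payload 14.7 kg.
Tool frame: the origin (TCP) lies midway between the tips of the shut fingers; the grasp point (between the pads) lies r.hold_point_z behind it (r.hold_point_z is the distance from the TCP to the grasp point, in m); z points along the fingers, y is the line along which they close (so a half turn about z gives the same grasp; the last joint's range is limited). The gripper opens to 85 mm and grips with 20 to 120 N. Pads are 22 mm wide; open, the fingers measure 114 mm over their backs; the gripper's body (76 mm by 85 mm) begins 54 mm behind the grasp point. The pads swing forward as they close: fully open they stand 13 mm farther back than shut.
Start: joints at [-76.467, 27.513, 91.461, -0, 61.026, -2.67], TCP at [0.181, -0.624, 0.231] pointing down, gripper open.
Joint ranges: [-157.49, 157.49], [-46.99, 117.5], [13.45, 153.17], [-89.5, 269.5], [5.16, 153.95], [-167.48, 167.48]. Speed limits (degrees/s): [108.29, 108.29, 136.94, 172.46, 172.46, 172.46].

### API

Orientations are given as a 3x3 rotation matrix whose columns are the frame's x, y, z axes.
In Python, from station import r gives the robot as it stands.
- The arm moves only by the shell command python3 -m jog 'ROWS' [FORCE]. ROWS is JSON, a list of rows, each a list of 7 numbers: the shift along the world's x, y, z in mm, then the turn, a rotation vector about the world's x, y, z in degrees, then the finger opening in mm, from 0 to 85.4. In form: [[x, y, z, rx, ry, rz, hand], ...]. A call has 1 to 20 rows; each row is the pose to reach, as a shift and turn from the pose commanded when the call began; what a row does not reach only later rows make up. A row lasts 1/8 s, in which the tool goes at most 62.5 mm and 10.7 degrees, less where a joint would pass 70% of its speed; a pose out of reach is approached as far as the arm can. A call with a gripper value outside its range is refused whole. The fingers move at their own pace and stop on an object; FORCE is the grip in N (left out, the last holds). Time passes only in rows, so rows that repeat a pose let the fingers close. It gives the time, the measured TCP pose, the force, the opening and the grip force at its end, in the units of the state.
- r.observe(): the state, without advancing time (a new reading comes with each control period).
- r.capture(name): name is "scene" or "top" or "wrist"; returns the picture (400x640x3 uint8, red, green, blue); there is no depth.
- r.get_calibration(name): a dict with "camera_matrix" (3x3 intrinsics, pixels), "pose" (4x4, takes a point from camera to world coordinates); the wrist camera has in their place "T_tool_cam" (4x4, takes a point from camera to tool coordinates, whose origin is the TCP and whose axes are the flange's). Camera axes: x right, y down, z forward; pixel columns grow to the right and rows downward; lengths in m; the calibration is good to about 2 mm. A picture is of the moment at which its call begins: read the wrist's pose just before it. get_calibration takes no time and is no camera call.
- r.finish_job(): hands the job in; it is judged then, once.
Trained networks look in the newest picture that a camera, given by its name, has taken for a name from the list of things; names that differ only in an ending like _2 or _b are one class to them, and where a whole thing is asked for, a point or a joint stands for the part that bears it (a point fixed in the world has none). Each returns a list of dicts, best first, with "score" (0 to 1); they miss things now and then, are a little off and sometimes report something else, mostly with a low value. They report only what shows in the picture. A call takes as long as a camera call. They do not tell look-alikes from the thing itself.
- r.search_frame(camera, name): "at" ([x, y, z] in m, in world coordinates, good to about 4 mm: the middle of the surface that is visible of it).
- r.landmark_of(camera, name): "at" ([x, y, z] in m, in world coordinates, good to about 4 mm: a listed point, or the origin of a listed thing).
The state is a dict: "t": time; "joint_positions": joint angles; "dq": joint speeds; "effort": joint torques, N m; "eef_pos": TCP position; "eef_rot": TCP orientation; "contact_force": force on the tool from outside, world axes, zero at the start; "torque": the same for the moment, N m; "finger_gap": finger opening in m; "finger_force": force on a finger pad.
Only numpy, scipy, OpenCV 4.12 (cv2) and the standard library are available. Lean on these libraries where they do the work, as an engineer would, in place of code of your own. Each camera call takes 0.05 s, during which the arm holds its last target. There are 200 camera calls.

## Working session

There is one attempt and no reset: what is moved stays moved. The work goes in short steps, Python scripts to look and compute and a shell command to move; the robot and the scene stay as the last step left them, time stands still between calls to the robot, and variables do not carry over. Pictures are saved under pics/ and viewed, at most 10 in all, crops included, and the job is handed in when it is done.

```bash
mkdir -p pics; python3 - <<'E'
from station import r
import cv2
for c in ("scene","top"):
    im=r.capture(c); cv2.imwrite(f"pics/{c}0.png",im[:,:,::-1])
    for n in ("head","forehead","crown","bench_hook","fence","mallet","wax_jar","offcut","gouge"):
        print(c,n,[([round(v,3) for v in d["at"]],round(d["score"],2)) for d in r.landmark_of(c,n)][:3])
print(r.hold_point_z,r.observe())
E
```

```text
scene head [([0.599, -0.308, -0.002], 0.91), ([0.607, -0.068, 0.016], 0.79)]
scene forehead [([0.841, -0.143, 0.127], 0.93), ([0.621, -0.096, 0.148], 0.69), ([0.617, -0.284, 0.125], 0.57)]
scene crown [([0.591, -0.308, 0.152], 0.77)]
scene bench_hook [([0.56, -0.009, -0.003], 0.91)]
scene fence [([0.49, 0.138, 0.031], 0.85)]
scene mallet [([0.476, 0.257, 0.003], 0.59)]
scene wax_jar [([0.702, 0.132, 0.007], 0.95), ([0.747, 0.037, -0.001], 0.68)]
scene offcut [([0.746, 0.039, -0.001], 0.62)]
scene gouge [([0.391, -0.066, 0.004], 0.8), ([0.474, 0.26, 0.004], 0.16)]
top head [([0.602, -0.072, 0.016], 0.91), ([0.597, -0.308, -0.002], 0.79), ([0.842, -0.11, 0.001], 0.68)]
top forehead [([0.618, -0.282, 0.128], 0.94), ([0.619, -0.098, 0.149], 0.93), ([0.476, 0.259, -0.001], 0.26)]
top crown [([0.839, -0.105, 0.151], 0.84), ([0.597, -0.306, 0.148], 0.77), ([0.606, -0.071, 0.17], 0.63)]
top bench_hook [([0.562, -0.005, 0.006], 0.7)]
top fence [([0.494, 0.14, 0.03], 0.97), ([0.604, -0.071, 0.167], 0.19)]
top mallet [([0.475, 0.262, -0.003], 0.8)]
top wax_jar [([0.699, 0.133, 0.003], 0.61)]
to
[... 229 characters left out ...]
        6.10273656e+01, -2.67055879e+00]), 'dq': array([ 0.03049692,  0.01016529,  0.05235186, -0.05543438,  0.12059705,
       -0.00906036]), 'effort': array([ 2.38003704e-03, -9.50500131e+01, -4.30655158e+01,  9.59554177e-05,
        1.44264210e-03,  3.85301587e-05]), 'eef_pos': array([ 0.18140141, -0.62416135,  0.2313132 ]), 'eef_rot': array([[ 9.60269475e-01,  2.79074426e-01, -1.30018697e-05],
       [ 2.79074426e-01, -9.60269475e-01,  5.73436342e-06],
       [-1.08849844e-05, -9.13502347e-06, -1.00000000e+00]]), 'contact_force': array([ 0.36138116,  0.7866272 , -0.46140243]), 'torque': array([ 0.04255179, -0.01096709,  0.02782904]), 'finger_force': 0.0, 'finger_gap': 0.0851764540104662}
```

View pics/scene0.png

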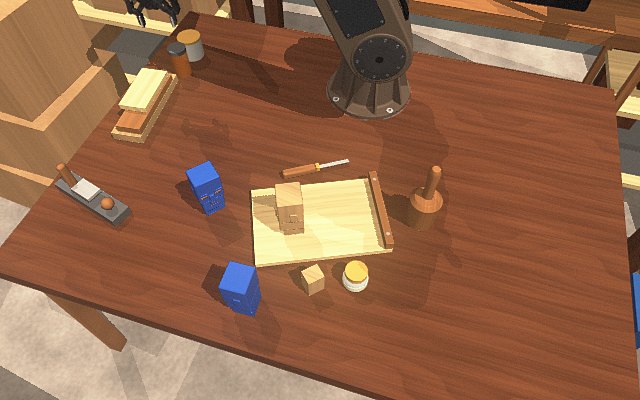

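View pics/top0.png

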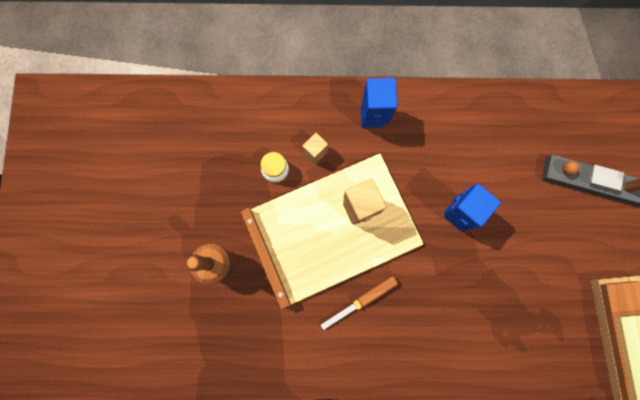

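The only pale head is the one on the board, at top px (365,200) and scene px (290,208). The blue ones at top (379,103) and (472,208) are look-alikes. One enlarged crop will confirm this and give me edges to measure.

```bash
cat > h.py <<'E'
import numpy as np
from station import r
def px2w(cam,uv,z):
    c=r.get_calibration(cam);K=np.array(c["camera_matrix"]);T=np.array(c["pose"])
    d=T[:3,:3]@np.linalg.solve(K,np.array([uv[0],uv[1],1.]))
    return T[:3,3]+d*(z-T[2,3])/d[2]
def w2px(cam,p):
    c=r.get_calibration(cam);K=np.array(c["camera_matrix"]);T=np.array(c["pose"])
    q=K@(T[:3,:3].T@(np.array(p)-T[:3,3]));return q[:2]/q[2]
E
python3 - <<'E'
import cv2
im=cv2.imread("pics/top0.png")
cv2.imwrite("pics/crop0.png",cv2.resize(im[145:315,235:435],None,fx=4,fy=3.5,interpolation=cv2.INTER_CUBIC)[:600])
E
```

```text
(no output)
```

View pics/crop0.png

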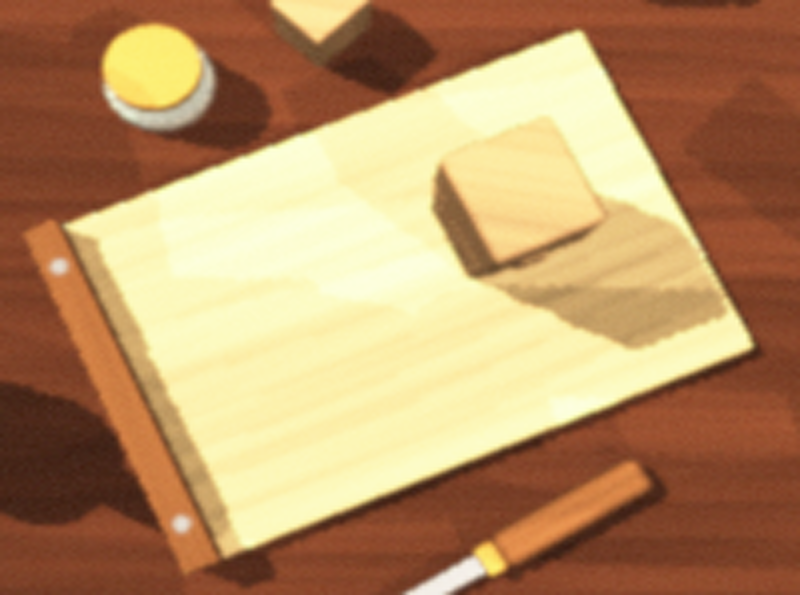

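The crop shows the pale, uncoloured head. Its crown corners are at crop px (443,162), (547,117), (605,213) and (497,264). The fence is on the left, with its inner top edge from (62,222) to (218,560).

```bash
python3 - <<'E'
from h import *
f=lambda u,v,z: px2w("top",(235+(u+.5)/4-.5,145+(v+.5)/3.5-.5),z)[:2]
A=lambda p,q: round(float(np.degrees(np.arctan2(*(q-p)[::-1]))),1)
a,b,c,d=[f(*p,.168) for p in((443,162),(547,117),(605,213),(497,264))]
print("crown",a,b,c,d,(a+b+c+d)/4,"sides dir ",A(b,a),A(c,d),"across",A(a,d),A(b,c),[np.linalg.norm(x) for x in(a-b,c-d,a-d,b-c)])
e,g=f(62,222,.048),f(218,560,.048);print("fence",e,g,(e+g)/2,A(e,g))
h,i=f(583,31,.018),f(753,348,.018);j,k=f(65,224,.018),f(220,558,.018);print("end",h,i,A(h,i),"long",A(h,j),A(i,k),np.linalg.norm(h-i), (h+i)/2)
E
```

```text
crown [ 0.61853424 -0.02665705] [ 0.64573977 -0.07985961] [ 0.58927481 -0.10860606] [ 0.55916974 -0.05376384] [ 0.60317964 -0.06722164] sides dir  117.1 118.8 across -155.5 -153.0 [np.float64(0.059754939620034704), np.float64(0.0625618387412228), np.float64(0.06526041177537095), np.float64(0.06336126094577124)]
fence [0.59890158 0.18543376] [0.38346182 0.09139787] [0.4911817  0.13841581] -156.4
end [ 0.73953878 -0.12024807] [ 0.52150028 -0.2167614 ] -156.1 long 114.0 114.2 0.23844415412784123 [ 0.63051953 -0.16850473]
```

Board heading (towards the fence) is 113.8°, and the head is about 2° off it. The head centre is about 0.235 m from the fence. I'll move behind the face with the tool y axis along the fence and the fingers 25 mm apart.

```bash
python3 -m jog '[[40,43,20,0,0,9,25],[80,86,30,0,0,19,25],[120,129,30,0,0,29,25],[160,172,30,0,0,39,25],[200,215,30,0,0,49,25],[240,258,30,0,0,59,25],[280,301,30,0,0,69,25],[320,344,30,0,0,79,25],[360,387,30,0,0,89,25],[400,430,30,0,0,97.6,25],[453,484,30,0,0,97.6,25],[453,484,30,0,0,97.6,25],[453,484,30,0,0,97.6,25]]' 30
python3 - <<'E'
from h import *
import cv2
o=r.observe();print(o["t"],o["eef_pos"],o["eef_rot"].round(3),o["finger_gap"])
cv2.imwrite("pics/top1.png",r.capture("top")[:,:,::-1])
E
```

```text
t: 2.62
eef_pos: [0.6345, -0.1395, 0.261]
eef_rot: [[-0.405, 0.914, -0.0], [0.914, 0.405, -0.0], [0.0, -0.0, -1.0]]
contact_force: [-0.1, -0.3, -0.6]
finger_gap: 0.0254
finger_force: 0.0
2.625 [ 0.63454162 -0.13954928  0.26098235] [[-0.405  0.914 -0.   ]
 [ 0.914  0.405 -0.   ]
 [ 0.    -0.    -1.   ]] 0.02540583863048396
```

```bash
python3 -m jog '[[0,0,-40,0,0,0,25],[0,0,-80,0,0,0,25],[0,0,-111,0,0,0,25],[0,0,-111,0,0,0,25],[-4,9,-111,0,0,0,25],[-8,18,-111,0,0,0,25],[-10,23,-111,0,0,0,25],[-12,27,-111,0,0,0,25]]'; python3 - <<'E'
from h import *
import cv2
cv2.imwrite("pics/s1.png",cv2.resize(r.capture("scene")[120:300,180:420,::-1],None,fx=3,fy=3))
print(r.observe()["contact_force"])
E
```

```text
t: 3.68
eef_pos: [0.6225, -0.1127, 0.1509]
eef_rot: [[-0.404, 0.915, 0.001], [0.915, 0.404, -0.0], [-0.001, 0.001, -1.0]]
contact_force: [-0.0, -0.3, -0.5]
finger_gap: 0.0252
finger_force: 0.0
[-0.50544121  0.33850704 -0.14515563]
```

View pics/s1.png

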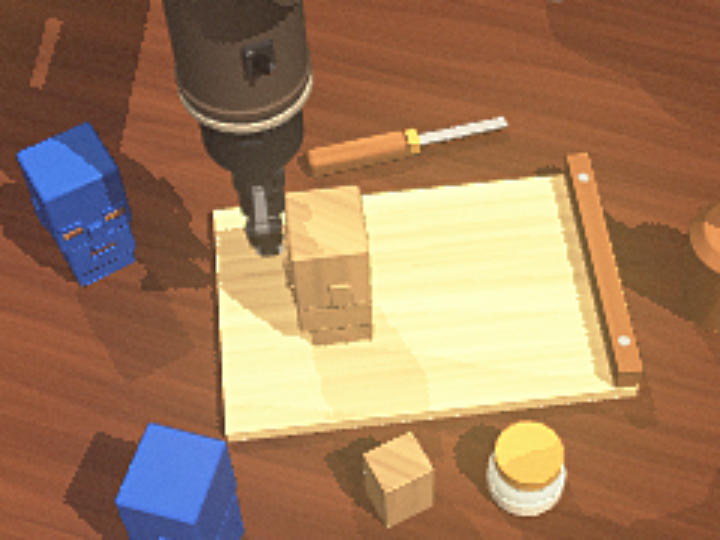

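```bash
python3 -m jog '[[-2,4.5,0,0,0,0,25],[-4,9,0,0,0,0,25],[-6,13.5,0,0,0,0,25],[-8,18,0,0,0,0,25],[-9.5,22,0,0,0,0,25],[-11,25.5,0,0,0,0,25],[-12,28,0,0,0,0,25]]'; python3 - <<'E'
from h import *
r.capture("top")
for n in("crown","forehead"):print([d["at"] for d in r.landmark_of("top",n)])
E
```

```text
t: 4.6
eef_pos: [0.6103, -0.0849, 0.1503]
eef_rot: [[-0.404, 0.915, -0.0], [0.915, 0.404, 0.0], [0.0, -0.0, -1.0]]
contact_force: [0.7, -0.2, 0.1]
finger_gap: 0.0249
finger_force: 0.3
[[0.5852, -0.0458, 0.172], [0.8398, -0.1092, 0.1508]]
[[0.8442, -0.1407, 0.1274], [0.6055, -0.0764, 0.1581]]
```

It's tipping: the forehead has risen about 10 mm. I'll carry on.

```bash
python3 -m jog '[[-1.5,3.7,0,0,0,0,25],[-3,7.3,0,0,0,0,25],[-5,11,0,0,0,0,25],[-6.5,14.6,0,0,0,0,25],[-8,18.3,0,0,0,0,25],[-9.5,22,0,0,0,0,25],[-11,25.6,0,0,0,0,25],[-13,29.3,0,0,0,0,25],[-14.5,33,0,0,0,0,25],[-16,36.6,0,0,0,0,25],[-16,36.6,0,0,0,0,25],[-16,36.6,0,0,0,0,25],[-16,36.6,0,0,0,0,25]]'; python3 - <<'E'
from h import *
import cv2
cv2.imwrite("pics/s2.png",cv2.resize(r.capture("scene")[120:300,180:420,::-1],None,fx=3,fy=3))
E
```

```text
t: 6.38
eef_pos: [0.5945, -0.0487, 0.1503]
eef_rot: [[-0.403, 0.915, 0.0], [0.915, 0.403, -0.0], [-0.0, 0.0, -1.0]]
contact_force: [1.6, -0.1, 0.3]
finger_gap: 0.025
finger_force: 0.0
```

View pics/s2.png

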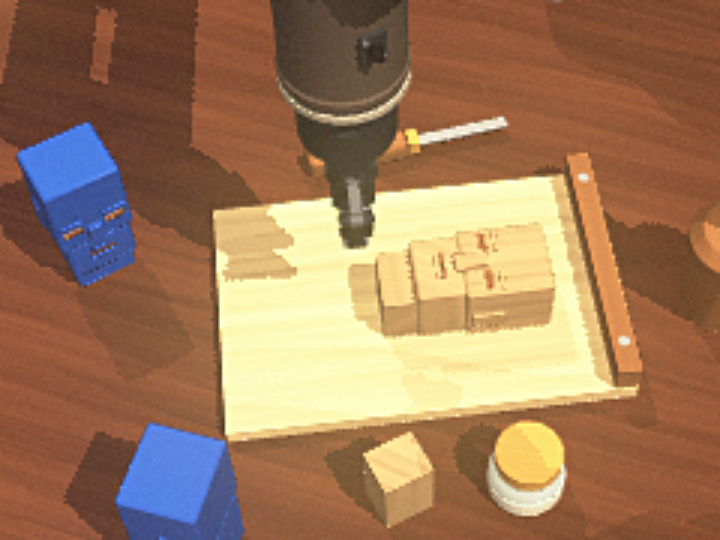

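The head lies on its back, face up, with its foot at crop px (395,290) and its crown at (545,260), just short of the fence. I'll back off and measure it.

```bash
python3 -m jog '[[10,-23,0,0,0,0,25],[20,-46,0,0,0,0,25],[32,-73,0,0,0,0,25],[32,-73,0,0,0,0,25]]'; python3 - <<'E'
from h import *
import cv2
im=r.capture("top")
for n in("head","crown","fence"):print(n,[[round(float(x),3) for x in d["at"]] for d in r.landmark_of("top",n)])
cv2.imwrite("pics/top2.png",cv2.resize(im[145:315,235:435,::-1],None,fx=4,fy=3.5,interpolation=cv2.INTER_CUBIC)[:600])
E
```

```text
t: 6.92
eef_pos: [0.6275, -0.1247, 0.1502]
eef_rot: [[-0.401, 0.916, 0.001], [0.916, 0.401, -0.001], [-0.001, 0.001, -1.0]]
contact_force: [-1.3, 0.2, -0.0]
finger_gap: 0.0252
finger_force: 0.0
head [[0.838, -0.106, -0.001], [0.583, -0.031, 0.046], [0.599, -0.309, 0.0]]
crown [[0.837, -0.11, 0.151], [0.524, 0.103, 0.052], [0.747, 0.037, -0.001]]
fence [[0.493, 0.141, 0.029]]
```

View pics/top2.png

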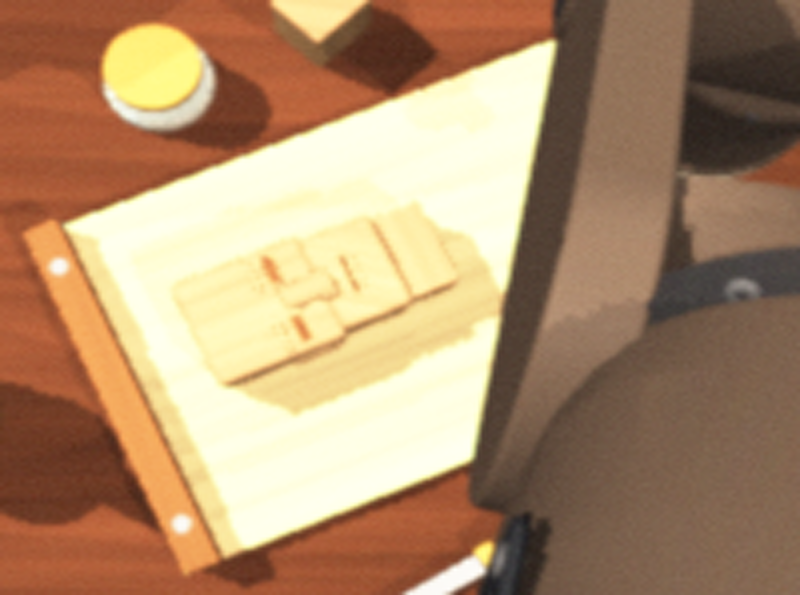

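The crown is about 46 mm from the fence and the head is already square to it. Next I lower the fingers behind the foot and approach.

```bash
python3 -m jog '[[-2.7,-1.2,-50,0,0,0,25],[-2.7,-1.2,-90,0,0,0,25],[-2.7,-1.2,-110,0,0,0,25],[-2.7,-1.2,-110,0,0,0,25],[-12.7,21.8,-110,0,0,0,25],[-22.7,44.8,-110,0,0,0,25],[-30.7,63,-110,0,0,0,25],[-34.7,72,-110,0,0,0,25],[-37,77,-110,0,0,0,25],[-39,81.5,-110,0,0,0,25],[-41,86,-110,0,0,0,25],[-43,90.5,-110,0,0,0,25],[-45,95,-110,0,0,0,25],[-47,99.5,-110,0,0,0,25],[-49,104,-110,0,0,0,25]]'; python3 - <<'E'
from h import *
r.capture("scene"); 
for c in("scene","top"):
  r.capture(c)
  for n in("head","crown"):print(n,[[round(float(x),3) for x in d["at"]] for d in r.landmark_of(c,n)])
E
```

```text
t: 9.0
eef_pos: [0.5773, -0.0173, 0.0403]
eef_rot: [[-0.404, 0.915, 0.0], [0.915, 0.404, 0.0], [-0.0, 0.0, -1.0]]
contact_force: [0.8, -2.1, 1.9]
finger_gap: 0.0248
finger_force: 1.3
head [[0.575, -0.003, 0.047], [0.599, -0.307, -0.002], [0.844, -0.103, 0.001]]
crown [[0.515, 0.134, 0.051], [0.846, -0.107, 0.152], [0.593, -0.306, 0.149], [0.573, -0.004, 0.048]]
head [[0.843, -0.107, -0.001], [0.597, -0.305, -0.001], [0.747, 0.037, -0.003]]
crown [[0.593, -0.309, 0.149], [0.84, -0.111, 0.15], [0.512, 0.129, 0.051]]
```

```bash
python3 -m jog '[[-1,2.5,0,0,0,0,25],[-2,5,0,0,0,0,25],[-3.2,7.3,0,0,0,0,25],[-4,9.2,0,0,0,0,25],[-4.9,11,0,0,0,0,25]]'; python3 -m jog '[[-0.4,0.9,0,0,0,0,25],[-0.8,1.8,0,0,0,0,25]]';  python3 -m jog '[[-0.4,0.9,0,0,0,0,25],[-0.8,1.8,0,0,0,0,25]]'
```

```text
t: 9.98
eef_pos: [0.5724, -0.0064, 0.0403]
eef_rot: [[-0.404, 0.915, -0.0], [0.915, 0.404, -0.0], [0.0, -0.0, -1.0]]
contact_force: [0.7, -1.4, -0.9]
finger_gap: 0.0248
finger_force: 0.6
t: 10.22
eef_pos: [0.5717, -0.0047, 0.0403]
eef_rot: [[-0.404, 0.915, 0.0], [0.915, 0.404, -0.0], [-0.0, 0.0, -1.0]]
contact_force: [0.8, -1.5, -1.2]
finger_gap: 0.025
finger_force: 0.7
t: 10.48
eef_pos: [0.572, -0.0035, 0.0406]
eef_rot: [[-0.404, 0.915, 0.002], [0.915, 0.404, -0.001], [-0.002, 0.002, -1.0]]
contact_force: [5.5, -11.4, 0.8]
finger_gap: 0.0252
finger_force: 6.5
```

The force jumped to about 13 N at the expected place, so the crown is against the fence. I'll hold briefly, then retreat.

```bash
python3 -m jog '[[-0.2,0.5,0,0,0,0,25],[-0.2,0.5,0,0,0,0,25],[-0.2,0.5,0,0,0,0,25]]'; python3 -m jog '[[1,-2,0,0,0,0,25],[5,-11,0,0,0,0,25],[20,-46,0,0,0,0,25],[30,-69,20,0,0,0,25],[30,-69,80,0,0,0,25],[45,-100,110,0,0,0,25],[45,-120,110,0,0,0,25],[45,-120,110,0,0,0,25]]'; python3 - <<'E'
from h import *
import cv2
for c in("scene","top"):
  im=r.capture(c)
  for n in("head","crown"):print(n,[[round(float(x),3) for x in d["at"]] for d in r.landmark_of(c,n)])
cv2.imwrite("pics/top3.png",cv2.resize(im[145:315,235:435,::-1],None,fx=4,fy=3.5,interpolation=cv2.INTER_CUBIC)[:600])
E
```

```text
t: 10.85
eef_pos: [0.5723, -0.0033, 0.0408]
eef_rot: [[-0.404, 0.915, 0.003], [0.915, 0.404, -0.001], [-0.002, 0.002, -1.0]]
contact_force: [5.7, -11.7, -0.4]
finger_gap: 0.0248
finger_force: 6.2
t: 11.85
eef_pos: [0.615, -0.1238, 0.1496]
eef_rot: [[-0.402, 0.916, -0.001], [0.916, 0.402, 0.0], [0.001, -0.001, -1.0]]
contact_force: [-0.0, 1.1, 0.0]
finger_gap: 0.0249
finger_force: 0.0
head [[0.572, 0.009, 0.05], [0.844, -0.106, -0.001], [0.599, -0.309, -0.001]]
crown [[0.844, -0.106, 0.151], [0.508, 0.145, 0.055], [0.596, -0.308, 0.15]]
head [[0.567, 0.006, 0.044], [0.841, -0.105, 0.003], [0.598, -0.306, 0.001]]
crown [[0.839, -0.109, 0.15], [0.51, 0.144, 0.05]]
```

View pics/top3.png

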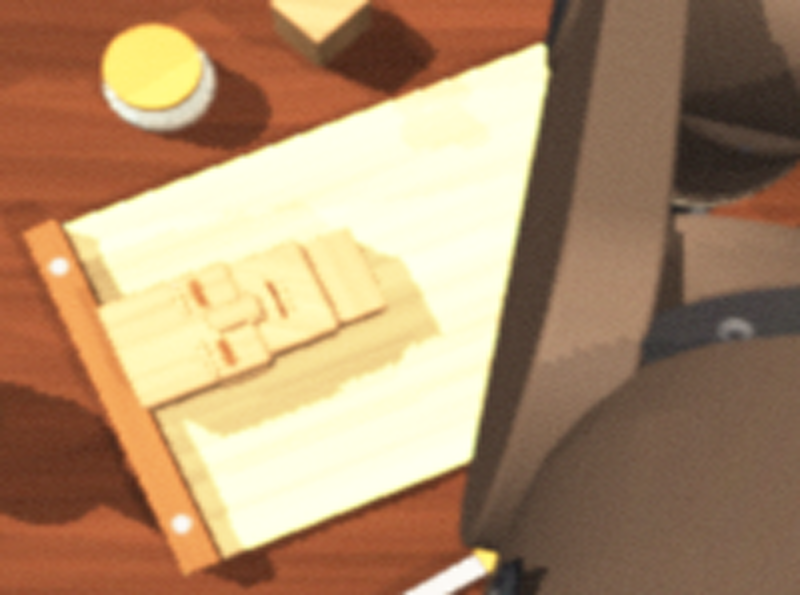

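The crown edge, crop px (100,308) to (150,408), lies along the fence with no gap. The head is square and face up, and nothing else has moved.

```bash
python3 -c "
from station import r
print(r.finish_job())"
```

```text
the job is handed in; nothing more can be done
None
```

I tipped the head onto its back and pushed it up to the fence: it lies face up and square, with its crown flush. Nothing else appeared to have moved, and the job is handed in (no verdict was returned).

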